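Load the dish dryer and find the start key that snaps

ROBOT

A 6-joint arm with a two-finger parallel gripper is mounted at the origin on a cart in front of the work surface, level with it; the furniture and walls round the work are solid. World frame = base frame: x ahead of the robot, y to its left, z up, the work surface at z = 0. Lengths are in mm, angles in rad, forces in N, time in s.
With the tool pointing down it reaches from about 275 to 875 mm from the base axis. Payload 12.5 kg.
Tool frame: the origin (TCP) lies on the centre line of the jaws, within the pads' length; the fingertips stand 11 mm ahead of it and the grasp point (between the pads) lies 8 mm behind it; z points along the fingers, y is the direction in which the jaws open and shut (so a half turn about z gives the same grasp; the last joint's range is limited). The gripper opens to 85 mm and grips with 20 to 120 N. Pads are 22 mm wide; open, the fingers measure 114 mm over their backs; the gripper's body (76 mm by 85 mm) begins 54 mm behind the grasp point. The pads swing forward as they close: fully open they stand 13 mm farther back than shut.
Start: joints at [1.03, 0.351, 1.652, -0, 1.139, -0.085], TCP at [242.067, 493.85, 242.29] pointing down, gripper open.
Joint ranges: [-2.75, 2.75], [-0.79, 2.1], [0.01, 2.65], [-1.57, 4.71], [0.07, 3.14], [-2.87, 2.87]. Speed limits (rad/s): [2.22, 2.22, 2.79, 3.14, 3.14, 3.14].

INTERFACE

Orientations are given as a unit quaternion [w, x, y, z].
In Python, from plant import ctrl, cams, workorder gives the robot as it stands. The module is installed in compiled form; this text tells all that it offers.
- The arm moves only by the tool jog_arm, never from a script. Its argument "increments" is text: rows parted by semicolons, each of 7 numbers parted by spaces: the turn, a rotation vector about the tool's x, y, z in rad, then the shift along the tool's x, y, z in cm, then the finger opening in cm, from 0 to 8.54. In form: wx wy wz x y z hand; .... A call has 1 to 8 rows; each row shifts and turns the commanded pose from where the row before left it, along the tool's axes as they then stand; what a row does not reach is not made up. A row lasts 1/8 s, in which the tool goes at most 62.5 mm and 10.7 degrees, less where a joint would pass 70% of its speed; a pose out of reach is approached as far as the arm can. A call is refused whole if a number of a shift passes 6.25 or a number of a turn 0.188, either way. A call with a gripper value outside its range is refused whole. The fingers move at their own pace and stop on an object; "force" is the grip in N (left out, the last holds). Time passes only in rows, so rows that do not move let the fingers close. It gives the time, the measured TCP pose, the force and the opening at its end, in the units of the state.
- ctrl.sense(): the state, without advancing time (a new reading comes with each control period).
- cams.grab_frame(name): name is "side" or "top"; returns a dict with "img" (384x512x3 uint8, red, green, blue), "mtx" (3x3 intrinsics, pixels), "R" (3x3) and "t" (3): a world point X has camera coordinates R X + t. Camera axes: x right, y down, z forward; pixel columns grow to the right and rows downward; lengths in mm; the calibration is good to about 2 mm. A picture is of the moment at which its call begins. There is no depth.
- workorder.job_done(): hands the job in, once; it reports no verdict.
The state is a dict: "time": time; "joint_pos": joint angles; "qd": joint speeds; "effort": joint torques, N m; "tcp_pos": TCP position; "ee_rot": TCP orientation; "contact_force": force on the tool from outside, world axes, zero at the start; "ft_torque": the same for the moment, N m; "finger_gap": finger opening in mm.
Only numpy, scipy, OpenCV 4.12 (cv2) and the standard library are available. Lean on these libraries where they do the work, as an engineer would, in place of code of your own. Each camera call takes 0.05 s, during which the arm holds its last target. There are 200 camera calls.

TASK

Pull the dryer's drawer right out, slide every Petri dish on the bench into a rack slot of its own until it sits flat and fully home, and push the drawer shut with the dishes in it. Then start the dryer: only one of the three keys on the panel still works, so press them slowly one after another until one snaps over and stays in, passing over those that stay soft, and never force a key hard against its stop. Leave the bottle, timer and tape where they are.

Things in the scene. Friction and masses are not known exactly. Their poses are not given: they have to be found in the camera images.
- dish_1: clear round Petri dish with its lid on, lying flat, 14 mm high; the lid is 59 mm in diameter and takes up the upper 8 mm, the base below it is 52 mm in diameter; 20 g; origin at the centre of its underside. May be absent (None)
- dish_2: clear round Petri dish with its lid on, lying flat, 14 mm high; the lid is 59 mm in diameter and takes up the upper 8 mm, the base below it is 52 mm in diameter; 20 g; origin at the centre of its underside. May be absent (None)
- dish_3: clear round Petri dish with its lid on, lying flat, 14 mm high; the lid is 59 mm in diameter and takes up the upper 8 mm, the base below it is 52 mm in diameter; 20 g; origin at the centre of its underside. May be absent (None)
- dish_4: clear round Petri dish with its lid on, lying flat, 14 mm high; the lid is 59 mm in diameter and takes up the upper 8 mm, the base below it is 52 mm in diameter; 20 g; origin at the centre of its underside. May be absent (None)
- dryer: white sheet-metal drying station, 264 mm wide, 170 mm deep, 94 mm high, open at the front, fixed to the bench; origin at the bench under the middle of its front face, x into it, y to the left
- drawer (a joint): how far the dryer's drawer is out: 0 shut, 0.135 right out (m); slides with about 3 N of friction and stays where it is left. Its white front, 258 mm wide, reaches from 8 to 34 mm above the bench and stands 45 to 55 mm in front of the rack points
- drawer_grip (a point): middle of the top edge of the drawer's blue fin handle, 38 mm above the bench: an upright fin 12 mm thick in y, 38 mm long in x (its front end 17 mm before this point) and 30 mm high; x into the dryer
- rack_left (a point): left rack: centre of its lower shelf, 36 mm above the bench; x into the dryer, y left, z up. The upper shelf is 28 mm higher, open above. A dish is home with the centre of its underside over this point, on either shelf. Shelves are 3 mm thick, 40 mm wide in y, open in front and at both sides so that fingers holding a dish pass beside them; load the lower before the upper. Both racks are alike.
- rack_right (a point): right rack: centre of its lower shelf, 36 mm above the bench; x into the dryer, y left, z up. The upper shelf is 28 mm higher, open above. A dish is home with the centre of its underside over this point, on either shelf. Shelves: x = -31 to +35 mm; 4 mm high lip at x = -32 to -29, 3 mm pins at x = -25, y = -18, +18 to lift the dish over; 8 mm posts at x = +29, y = -19, +19 up to z = 42.
- panel: grey key panel fixed to the bench, 70 x 164 x 36 mm (x, y, z), with three green keys in a row along its y; origin at the centre of its underside
- key_left (a point): left: centre of the top of a key cap standing out, 22 mm above the panel top; the three caps are alike: round, 24 mm in diameter, green, in a black ring 6 mm high; they move straight down. Axes as the panel's
- key_mid (a point): middle: centre of the top of a key cap standing out, 22 mm above the panel top; the three caps are alike: round, 24 mm in diameter, green, in a black ring 6 mm high; they move straight down. Axes as the panel's
- key_right (a point): right: centre of the top of a key cap standing out, 22 mm above the panel top; the three caps are alike: round, 24 mm in diameter, green, in a black ring 6 mm high; they move straight down. Axes as the panel's
- sound_key (a joint): how deep the one sound key is in, whichever of the three places it has: 0 out, 0.007 fully in (m). It resists with 2 N at first and 4 N at 2 mm, then breaks over: the force falls, is below zero from about 5 mm on, and it jumps to its stop at 7 mm and stays there
- worn_1_key (a joint): how deep one of the two worn keys is in, whichever place it has: 0 out, 0.007 at its stop (m). It gives softly, 1 N at first rising evenly to 2.4 N at its stop, never snaps, and comes back up when let go
- worn_2_key (a joint): how deep the other worn key is in; it feels like the first
- sound_seat (a joint): how far the sprung seat under the sound key has given way (m), on top of the key's own travel: 0 up to 7 N on the key, then 3 N for each mm; 0.007 at most
- worn_1_seat (a joint): how far the sprung seat under one worn key has given way (m), on top of the key's own travel: 0 up to 7 N on the key, then 3 N for each mm; 0.007 at most
- worn_2_seat (a joint): how far the sprung seat under the other worn key has given way (m), on top of the key's own travel: 0 up to 7 N on the key, then 3 N for each mm; 0.007 at most
- bottle: white bottle, 52 mm in diameter, 88 mm high, bystander; origin at the centre of its underside
- timer: white digital timer lying flat, 64 x 66 x 18 mm, bystander; origin at the centre of its underside
- tape: yellow roll of tape lying flat, 60 mm in diameter, 20 mm high, bystander; origin at the centre of its underside
Not all that is in view belongs to the job. Leave any black or turquoise look-alike of the dish_3 alone.

How it is judged (in metres and radians):
On the way, in this order (a step that is already met when the one before it is completed fails the run):
1. the drawer is pulled right out (value of joint drawer above 0.12 m), for 0.2 s.
2. every dish sits flat and home in a rack slot, let go (((horizontal distance between dish_1 and rack_left below 0.008 m and z of dish_1 in the frame of rack_left between -0.004 and 0.005 m) or (horizontal distance between dish_1 and rack_left below 0.008 m and z of dish_1 in the frame of rack_left between 0.024 and 0.033 m) or (horizontal distance between dish_1 and rack_right below 0.008 m and z of dish_1 in the frame of rack_right between -0.004 and 0.005 m) or (horizontal distance between dish_1 and rack_right below 0.008 m and z of dish_1 in the frame of rack_right between 0.024 and 0.033 m)) and angle between each of dish_1, dish_2, dish_3, dish_4's own z axis and vertical below 0.12 rad and linear speed of each of dish_1, dish_2, dish_3, dish_4 below 0.03 m/s and ((horizontal distance between dish_2 and rack_left below 0.008 m and z of dish_2 in the frame of rack_left between -0.004 and 0.005 m) or (horizontal distance between dish_2 and rack_left below 0.008 m and z of dish_2 in the frame of rack_left between 0.024 and 0.033 m) or (horizontal distance between dish_2 and rack_right below 0.008 m and z of dish_2 in the frame of rack_right between -0.004 and 0.005 m) or (horizontal distance between dish_2 and rack_right below 0.008 m and z of dish_2 in the frame of rack_right between 0.024 and 0.033 m)) and ((horizontal distance between dish_3 and rack_left below 0.008 m and z of dish_3 in the frame of rack_left between -0.004 and 0.005 m) or (horizontal distance between dish_3 and rack_left below 0.008 m and z of dish_3 in the frame of rack_left between 0.024 and 0.033 m) or (horizontal distance between dish_3 and rack_right below 0.008 m and z of dish_3 in the frame of rack_right between -0.004 and 0.005 m) or (horizontal distance between dish_3 and rack_right below 0.008 m and z of dish_3 in the frame of rack_right between 0.024 and 0.033 m)) and ((horizontal distance between dish_4 and rack_left below 0.008 m and z of dish_4 in the frame of rack_left between -0.004 and 0.005 m) or (horizontal distance between dish_4 and rack_left below 0.008 m and z of dish_4 in the frame of rack_left between 0.024 and 0.033 m) or (horizontal distance between dish_4 and rack_right below 0.008 m and z of dish_4 in the frame of rack_right between -0.004 and 0.005 m) or (horizontal distance between dish_4 and rack_right below 0.008 m and z of dish_4 in the frame of rack_right between 0.024 and 0.033 m)) and contact force between the fingers and dish_1 below 0.05 N and contact force between the fingers and dish_2 below 0.05 N and contact force between the fingers and dish_3 below 0.05 N and contact force between the fingers and dish_4 below 0.05 N), for 0.2 s.
3. the drawer is shut with the dishes home in it (value of joint drawer below 0.005 m and ((horizontal distance between dish_1 and rack_left below 0.008 m and z of dish_1 in the frame of rack_left between -0.004 and 0.005 m) or (horizontal distance between dish_1 and rack_left below 0.008 m and z of dish_1 in the frame of rack_left between 0.024 and 0.033 m) or (horizontal distance between dish_1 and rack_right below 0.008 m and z of dish_1 in the frame of rack_right between -0.004 and 0.005 m) or (horizontal distance between dish_1 and rack_right below 0.008 m and z of dish_1 in the frame of rack_right between 0.024 and 0.033 m)) and angle between each of dish_1, dish_2, dish_3, dish_4's own z axis and vertical below 0.12 rad and linear speed of each of dish_1, dish_2, dish_3, dish_4 below 0.03 m/s and ((horizontal distance between dish_2 and rack_left below 0.008 m and z of dish_2 in the frame of rack_left between -0.004 and 0.005 m) or (horizontal distance between dish_2 and rack_left below 0.008 m and z of dish_2 in the frame of rack_left between 0.024 and 0.033 m) or (horizontal distance between dish_2 and rack_right below 0.008 m and z of dish_2 in the frame of rack_right between -0.004 and 0.005 m) or (horizontal distance between dish_2 and rack_right below 0.008 m and z of dish_2 in the frame of rack_right between 0.024 and 0.033 m)) and ((horizontal distance between dish_3 and rack_left below 0.008 m and z of dish_3 in the frame of rack_left between -0.004 and 0.005 m) or (horizontal distance between dish_3 and rack_left below 0.008 m and z of dish_3 in the frame of rack_left between 0.024 and 0.033 m) or (horizontal distance between dish_3 and rack_right below 0.008 m and z of dish_3 in the frame of rack_right between -0.004 and 0.005 m) or (horizontal distance between dish_3 and rack_right below 0.008 m and z of dish_3 in the frame of rack_right between 0.024 and 0.033 m)) and ((horizontal distance between dish_4 and rack_left below 0.008 m and z of dish_4 in the frame of rack_left between -0.004 and 0.005 m) or (horizontal distance between dish_4 and rack_left below 0.008 m and z of dish_4 in the frame of rack_left between 0.024 and 0.033 m) or (horizontal distance between dish_4 and rack_right below 0.008 m and z of dish_4 in the frame of rack_right between -0.004 and 0.005 m) or (horizontal distance between dish_4 and rack_right below 0.008 m and z of dish_4 in the frame of rack_right between 0.024 and 0.033 m))), for 0.2 s.
4. the sound key has snapped in (value of joint sound_key above 0.006 m), for 0.2 s.
At the end, for the whole second after the job is handed in: Every dish lies flat (within 0.12 rad) on a rack shelf, its centre within 8 mm of the rack point and at shelf height; the drawer is shut to 5 mm; the sound key stays snapped in (at least 6 of its 7 mm) (all of step 3 and value of joint sound_key above 0.006 m); the robot touches nothing.
It fails at once if a key is forced hard against its stop (seat gives more than 4 mm, about 19 N) (value of joint any of sound_seat, worn_1_seat, worn_2_seat above 0.004 m).
It fails at once if the bottle, timer or tape is moved by more than 40 mm, or the bottle knocked over (distance of any of bottle, timer, tape from where it was at the start of the episode above 0.04 m or angle between bottle's own z axis and vertical above 0.6 rad).
Of dish_1, dish_2, dish_3, dish_4 only 2 to 4 are there at a start; the rules pass over those that are not, and their reading is None.
At some moment in a run one of dish_1, dish_2, dish_3, dish_4 may be knocked a few centimetres aside while the robot is not near it.
It also fails if it takes over 210 s, if anything falls off the work surface, if the arm or the gripper's body presses on something with over 40 N, if the wrist force passes 120 N, or if a joint passes its speed limit or range.

## Working session

There is one attempt and no reset: what is moved stays moved. The work goes in short steps, Python scripts to look and compute and a tool call to move; the robot and the scene stay as the last step left them, time stands still between calls to the robot, and variables do not carry over. Pictures are saved under pics/ and viewed, about 12 in all and at most 16, crops included, and the job is handed in when it is done.

Besides the shell and the picture viewer there is one more tool, called after "Request:" as name(argument=value, ...) on one line, values as JSON. jog_arm: Moves the arm, as the interface text tells. Its arguments: {"type":"object","properties":{"increments":{"type":"string"},"force":{"type":"number"}},"required":["increments"]}

```bash
mkdir -p pics
cat > h.py <<'E'
import numpy as np, cv2
from plant import ctrl, cams, workorder
def grab(n,f=None):
    d=cams.grab_frame(n)
    if f: cv2.imwrite('pics/'+f,d['img'][:,:,::-1])
    return d
def ray(d,u,v,z):
    r=d['R'].T@np.linalg.inv(d['mtx'])@np.array([u,v,1.]); c=-d['R'].T@d['t']
    return (c+r*(z-c[2])/r[2]).round(1)
def proj(d,X):
    p=d['mtx']@(d['R']@np.array(X,float)+d['t']); return (p[:2]/p[2]).round(1)
E
python3 - <<'E'
from h import *
a=grab('top');b=grab('side')
for n,d in(('top',a),('side',b)):
    cv2.imwrite(f'pics/{n}0.png',cv2.resize(d['img'][:,:,::-1],(800,600),interpolation=cv2.INTER_CUBIC))
    np.save(n+'0.npy',d,allow_pickle=True)
    print(n,(-d['R'].T@d['t']).round(),d['mtx'].round(1).tolist(),d['R'].round(2).tolist())
print(ctrl.sense())
E
```

```text
top [ 395.    2. 1306.] [[400.6, 0.0, 255.9], [0.0, 400.6, 191.1], [0.0, 0.0, 1.0]] [[0.02, -1.0, -0.01], [-0.99, -0.02, -0.16], [0.16, 0.01, -0.99]]
side [  191. -1335.   735.] [[432.8, 0.0, 254.6], [0.0, 432.8, 195.5], [0.0, 0.0, 1.0]] [[0.96, -0.27, 0.02], [-0.1, -0.41, -0.9], [0.26, 0.87, -0.43]]
{'time': 0.1, 'joint_pos': array([ 1.03040843e+00,  3.51189592e-01,  1.65235936e+00, -5.62675435e-06,
        1.13909096e+00, -8.45909544e-02]), 'qd': array([ 0.00043292, -0.00183876, -0.00240788,  0.00062606,  0.00061302,
        0.00088858]), 'effort': array([ 1.77110105e-03, -5.06824672e+01, -2.91872960e+01, -2.31967917e-06,
        2.58896907e-03,  1.84182244e-05]), 'tcp_pos': array([241.92484751, 493.61896168, 241.80856205]), 'ee_rot': array([-1.58547326e-04,  2.25929653e-01,  9.74143479e-01, -4.99055022e-04]), 'contact_force': array([-0.35804683, -0.65480304,  0.25669745]), 'ft_torque': array([-0.0327871 , -0.04394159, -0.00804458]), 'finger_gap': 85.24729234778235}
```

View pics/top0.png

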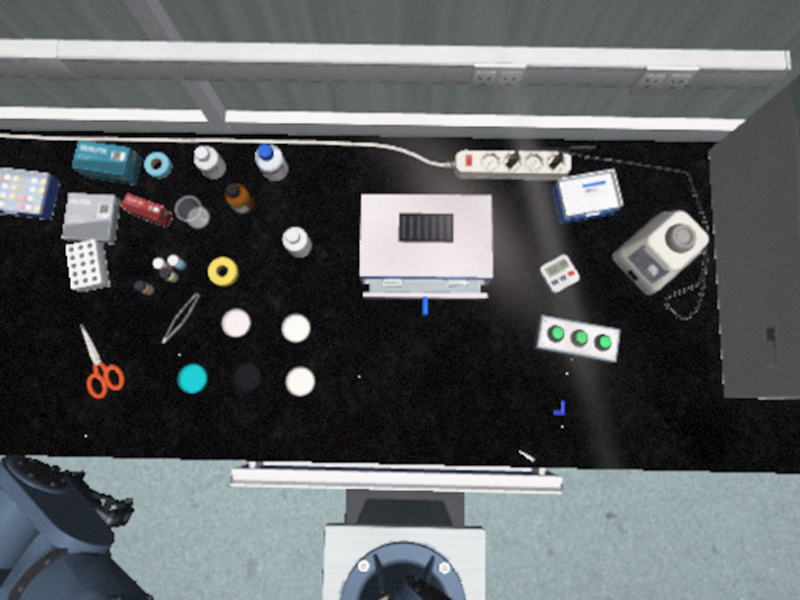

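View pics/side0.png

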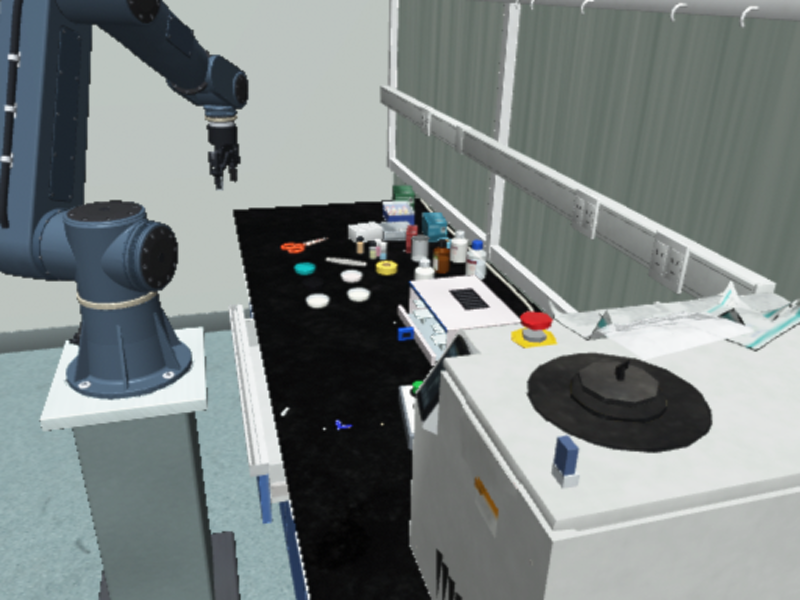

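```bash
cat > m.py <<'E'
from h import *
d=np.load('top0.npy',allow_pickle=True).item(); im=d['img']; k=512/800
hsv=cv2.cvtColor(im,cv2.COLOR_RGB2HSV)
def blobs(m,z,name,lo=20,hi=3000,box=None):
    m=m.astype(np.uint8)
    if box: b=np.zeros_like(m); b[box[1]:box[3],box[0]:box[2]]=1; m=m*b
    n,l,s,c=cv2.connectedComponentsWithStats(m)
    for i in range(1,n):
        if lo<s[i,4]<hi: print(name,c[i].round(1),s[i,:5].tolist(),ray(d,*c[i],z),im[int(c[i][1]),int(c[i][0])])
blobs(hsv[...,2]>140,14,'white',60,600,(100,150,230,260))
H=hsv
blobs((H[...,0]>50)&(H[...,0]<75)&(H[...,1]>120)&(H[...,2]>80),58,'green',20)
blobs((H[...,0]>98)&(H[...,0]<125)&(H[...,1]>170)&(H[...,2]>120),38,'blue',8,500,(230,170,320,220))
g=(hsv[...,2]>120).astype(np.uint8)
for nm,box,z in(('dryer',(225,120,320,181),94),('panel',(335,198,400,235),36),('front',(225,184,320,192),34)):
    m=np.zeros_like(g); m[box[1]:box[3],box[0]:box[2]]=g[box[1]:box[3],box[0]:box[2]]
    if nm=='dryer': m=m*(hsv[...,1]<60)
    c=max(cv2.findContours(m,0,1)[0],key=cv2.contourArea); r=cv2.minAreaRect(c); P=cv2.boxPoints(r)
    print(nm,[(p.round(1).tolist(),ray(d,*p,z)[:2].tolist()) for p in P])
crop=lambda x0,y0,x1,y1:cv2.resize(im[y0:y1,x0:x1,::-1],(400,300),interpolation=cv2.INTER_CUBIC)
cv2.imwrite('pics/c1.png',np.hstack([crop(100,110,220,200+0),crop(100,180,220,270)])[:, :])
cv2.imwrite('pics/c1.png',np.vstack([np.hstack([crop(100,120,220,210),crop(100,180,220,270)]),np.hstack([crop(220,115,340,205),crop(310,180,430,270)])]))
E
python3 m.py
```

```text
white [188.5 154.4] [181, 150, 16, 11, 153] [729.3 243.9  14. ] [180 181 188]
white [141.9 173.2] [133, 164, 19, 19, 234] [662.4 394.7  14. ] [25 25 22]
white [150.6 206.3] [142, 198, 18, 18, 256] [552.8 358.6  14. ] [248 232 231]
white [188.9 209.6] [180, 201, 19, 18, 252] [544.8 233.2  14. ] [252 250 244]
white [122.8 242. ] [115, 233, 17, 19, 247] [435.9 440.3  14. ] [ 35 203 210]
white [191.7 243.7] [183, 235, 18, 19, 261] [435.2 218.6  14. ] [252 249 242]
green [356.1 212.6] [353, 209, 8, 8, 44] [ 541.7 -298.    58. ] [ 96 227 136]
green [371.8 215.5] [369, 213, 7, 6, 36] [ 533.7 -346.8   58. ] [102 220 133]
green [386.6 218.4] [383, 215, 8, 8, 47] [ 525.6 -392.3   58. ] [ 95 234 140]
blue [271.5 195.6] [270, 190, 4, 12, 43] [592.8 -33.6  38. ] [ 49 113 230]
dryer [([230.0, 124.0], [810.0, 102.6]), ([315.0, 124.0], [815.4, -165.3]), ([315.0, 180.0], [635.6, -165.0]), ([230.0, 180.0], [630.1, 96.6])]
panel [([342.29998779296875, 222.1999969482422], [512.9, -259.2]), ([346.20001220703125, 200.89999389648438], [581.0, -272.4]), ([397.6000061035156, 210.3000030517578], [554.5, -435.0]), ([393.70001220703125, 231.5], [487.0, -420.5])]
front [([232.0, 184.0], [628.7, 94.4]), ([311.0, 184.0], [634.1, -160.4]), ([311.0, 191.0], [611.2, -160.4]), ([232.0, 191.0], [605.8, 93.7])]
```

View pics/c1.png

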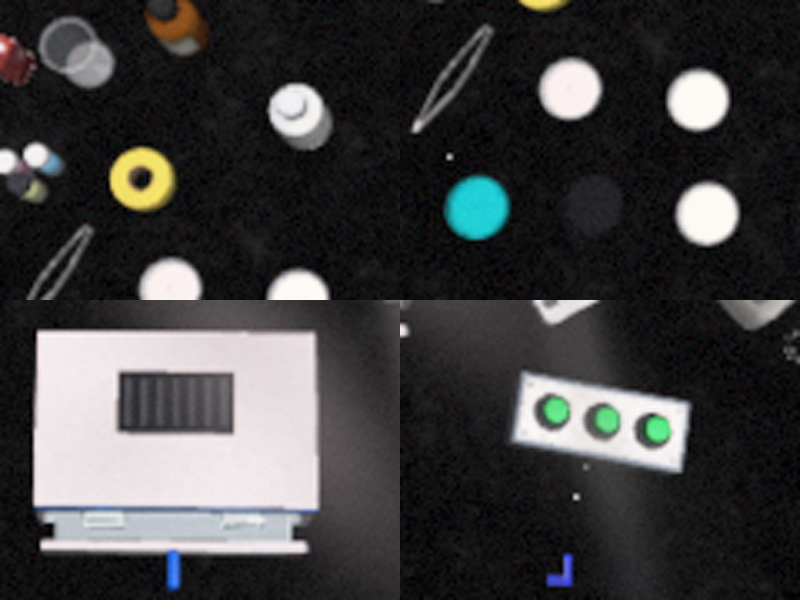

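Three dishes stand in the white row: native pixels (150.6,206.3), slightly pink, (188.9,209.6) and (191.7,243.7). The look-alikes are turquoise at (123,242) and black at about (157,241), and the glass beaker at (123,133) is something else. The bottle, tape and timer are bystanders. The blue fin is at (271.5,195.6). Next I go above the fin.

Request:
jog_arm(increments="0 0 -0.159 0 0 0 4; 0 0 -0.159 0 0 0 4; 0 0 -0.159 0 0 0 4; 0 0 0 -3 -4.8 0.8 4; 0 0 0 -3 -4.8 0.8 4; 0 0 0 -3 -4.8 0.8 4; 0 0 0 -3 -4.8 0.8 4; 0 0 0 -3 -4.8 0.8 4", force=30)

```text
time: 1.1
tcp_pos: [397.8, 255.4, 202.0]
ee_rot: [-0.0, -0.011, 1.0, -0.0]
contact_force: [0.6, 1.7, 0.0]
finger_gap: 40.1
```

Request:
jog_arm(increments="0 0 0 -3 -4.8 0.8 4; 0 0 0 -3 -4.8 0.8 4; 0 0 0 -3 -4.8 0.8 4; 0 0 0 -3 -4.8 0.8 4; 0 0 0 -3 -4.8 0.8 4; 0 0 0 0 0 0 4; 0 0 0 0 0 0 4")

```text
time: 1.98
tcp_pos: [551.7, 20.6, 161.9]
ee_rot: [-0.001, -0.01, 1.0, 0.0]
contact_force: [-0.1, -0.4, -0.4]
finger_gap: 39.7
```

```bash
cat >> h.py <<'E'
def togo(x,y,z,h=None):
    s=ctrl.sense(); w,a,b,c=s['ee_rot']; from_=s['tcp_pos']
    from scipy.spatial.transform import Rotation as Ro
    R=Ro.from_quat([a,b,c,w]).as_matrix()
    hd=np.arctan2(R[1,1],R[0,1])
    print('t',round(s['time'],2),'tcp',from_.round(1),'gap',round(s['finger_gap'],1),'F',s['contact_force'].round(1),'head',hd.round(3),'tilt',R[:2,2].round(3))
    v=(np.array([x,y,z])-from_)
    print('tool shift cm',(R.T@v/10).round(2),'turn z',None if h is None else round(-(h-hd),3))
E
python3 -c "
from h import *
togo(581,-34,20,1.592)
d=np.load('top0.npy',allow_pickle=True).item()
for v in(190,191,200,201,202):print(v,ray(d,271.5,v,38))"
```

```text
t 1.98 tcp [551.7  20.6 161.9] gap 39.7 F [-0.1 -0.4 -0.4] head 1.592 tilt [-0.001  0.   ]
tool shift cm [-2.84 -5.52 14.19] turn z -0.0
190 [611.1 -33.3  38. ]
191 [607.8 -33.3  38. ]
200 [578.7 -33.8  38. ]
201 [575.4 -33.9  38. ]
202 [572.2 -33.9  38. ]
```

Request:
jog_arm(increments="0 0 0 -1.4 -2.75 0 4; 0 0 0 -1.4 -2.75 0 4; 0 0 0 0 0 4 4; 0 0 0 0 0 4 4; 0 0 0 0 0 4 4; 0 0 0 0 0 2 4; 0 0 0 0 0 0 0; 0 0 0 0 0 0 0")

```text
time: 2.98
tcp_pos: [581.7, -32.5, 23.4]
ee_rot: [0.0, -0.01, 1.0, 0.001]
contact_force: [1.3, 8.1, -9.4]
finger_gap: 11.4
```

Request:
jog_arm(increments="0 0 0 0 0 0 0; 0 0 0 0 0 0 0; 0 0 0 1 0 0 0; 0 0 0 1.5 0 0 0; 0 0 0 1.5 0 0 0")

```text
time: 3.6
tcp_pos: [541.4, -33.0, 23.3]
ee_rot: [0.001, -0.01, 1.0, 0.001]
contact_force: [4.1, 16.6, -9.2]
finger_gap: 11.2
```

```bash
python3 -c "
from h import *
togo(451,-34,20,1.592)"
```

```text
t 3.6 tcp [541.4 -33.   23.3] gap 11.2 F [ 4.1 16.6 -9.2] head 1.591 tilt [0.002 0.002]
tool shift cm [9.04 0.09 0.32] turn z -0.001
```

Request:
jog_arm(increments="0 0 0 1.5 0.1 0 0; 0 0 0 1.5 0.05 0 0; 0 0 0 1.5 0 0 0; 0 0 0 1.5 0 0 0; 0 0 0 1.5 0 0 0; 0 0 0 0.8 0 0 0; 0 0 0 0.5 0 0 0; 0 0 0 0 0 0 0")

```text
time: 4.6
tcp_pos: [460.4, -34.0, 25.1]
ee_rot: [0.008, -0.01, 1.0, -0.0]
contact_force: [27.5, 27.8, -11.3]
finger_gap: 11.3
```

Request:
jog_arm(increments="0 0 0 -0.4 0.1 0 0; 0 0 0 0 0 0 4; 0 0 0 0 0 0 4; 0 0 0 0 0 -3 4; 0 0 0 0 0 -4 4; 0 0 0 0 0 -4 4; 0 0 0 0 6 -5 4; 0 0 0 0 6 -5 8")

```text
time: 5.6
tcp_pos: [454.9, 62.6, 214.1]
ee_rot: [0.0, -0.01, 1.0, 0.0]
contact_force: [0.8, -0.3, -0.2]
finger_gap: 57.0
```

Request:
jog_arm(increments="0 0 0 0 6 0 8.5; 0 0 0 0 6 0 8.5; 0 0 0 0 6 0 8.5; 0 0 0 0 6 0 8.5; 0 0 0 0 0 0 8.5")

```text
time: 6.22
tcp_pos: [449.5, 304.6, 212.3]
ee_rot: [0.0, -0.013, 1.0, 0.0]
contact_force: [0.2, -1.1, -0.6]
finger_gap: 85.0
```

```bash
python3 -c "
from h import *
togo(435,218.6,120,1.592)
d=grab('top');np.save('top1.npy',d,allow_pickle=True)
cv2.imwrite('pics/t1.png',cv2.resize(d['img'][150:255,175:315,::-1],(800,600),interpolation=cv2.INTER_CUBIC))"
```

```text
t 6.22 tcp [449.5 304.6 212.3] gap 85.0 F [ 0.2 -1.1 -0.6] head 1.596 tilt [0. 0.]
tool shift cm [ 1.66 -8.57  9.23] turn z 0.004
```

View pics/t1.png

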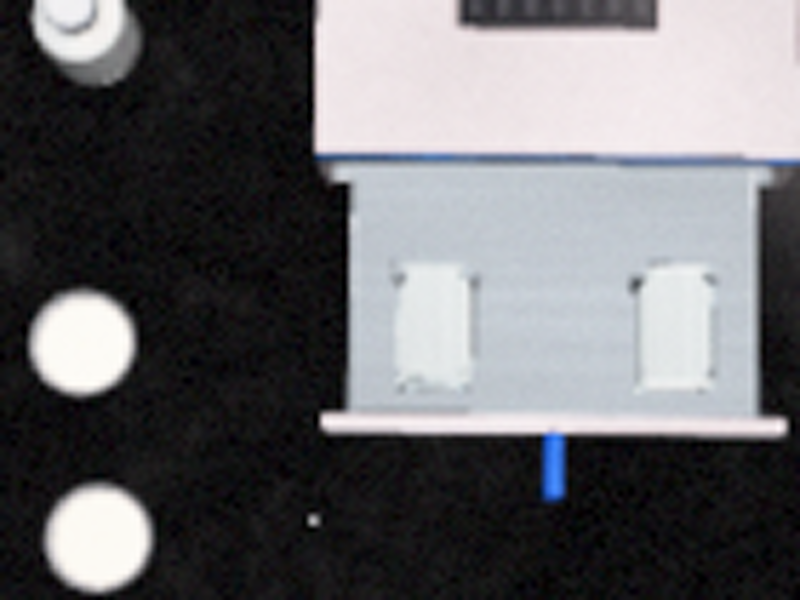

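```bash
cat > m2.py <<'E'
from h import *
d=np.load('top1.npy',allow_pickle=True).item(); im=d['img']
print(im[210,245:262].tolist()[::3], im[210,270:285:5].tolist())
g=im[...,0].astype(int)
big=cv2.resize(im,None,fx=8,fy=8,interpolation=cv2.INTER_CUBIC)[...,0]
for nm,(x0,x1) in(('L',(240,262)),('R',(283,304))):
    m=np.zeros(big.shape,np.uint8); m[194*8:220*8,x0*8:x1*8]=big[194*8:220*8,x0*8:x1*8]>208
    c=max(cv2.findContours(m,0,1)[0],key=cv2.contourArea); r=cv2.minAreaRect(c)
    x,y,w,h=cv2.boundingRect(c)
    M=cv2.moments(c); ce=np.array([M['m10'],M['m01']])/M['m00']/8-.44
    print(nm,r[2],'size',np.array(r[1])/8,'cent',ray(d,*(np.array(r[0])/8-.44),64),ray(d,*ce,64))
    P=cv2.boxPoints(r)/8-.44; print([ray(d,*p,64)[:2].tolist() for p in P])
hsv=cv2.cvtColor(im,cv2.COLOR_RGB2HSV)
m=((hsv[...,0]>98)&(hsv[...,0]<125)&(hsv[...,1]>170)&(hsv[...,2]>120)).astype(np.uint8)
n,l,s,c=cv2.connectedComponentsWithStats(m)
for i in range(1,n):
    if s[i,4]>8 and 200<c[i][1]: print('blue',c[i],s[i],ray(d,*c[i],38))
m=(hsv[...,2]>140).astype(np.uint8)
n,l,s,c=cv2.connectedComponentsWithStats(m[180:260,100:230])
for i in range(1,n):
    if s[i,4]>100: p=c[i]+[100,180]; print('dish',p.round(1),s[i,4],ray(d,*p,14))
E
python3 m2.py
```

```text
[[224, 229, 230], [225, 230, 231], [225, 229, 229], [228, 231, 232], [186, 190, 192], [192, 200, 207]] [[194, 201, 208], [190, 198, 205], [195, 202, 210]]
L 87.30571746826172 size [22.07850838 13.23829079] cent [553.1  33.3  64. ] [553.7  32.3  64. ]
[[586.5, 56.5], [589.4, 15.1], [520.1, 10.3], [517.2, 51.4]]
R 1.3971812725067139 size [13.35883141 22.92915726] cent [554.2 -99.3  64. ] [554.4 -99.9  64. ]
[[518.4, -78.0], [590.5, -79.0], [590.4, -120.8], [518.3, -119.4]]
blue [271.48888889 231.13333333] [270 226   4  12  45] [479.5 -35.4  38. ]
blue [358.48 261.8 ] [354 256   8  10  25] [ 390.3 -307.3   38. ]
dish [151.4 205.9] 227 [554.4 356.1  14. ]
dish [188.9 209.6] 251 [544.8 233.3  14. ]
dish [113.8 227.6] 473 [481.1 473.   14. ]
dish [191.7 243.8] 260 [435.1 218.6  14. ]
```

Request:
jog_arm(increments="0 0 0 0.8 -4.3 4 8.5; 0 0 0 0.86 -4.27 4 8.5; 0 0 0 0 0 4 8.5; 0 0 0 0 0 4 8.5; 0 0 0 0 0 2.5 8.5; 0 0 0 0 0 1.5 8.5; 0 0 0 0 0 0 8.5; 0 0 0 0 0 0 6.2", force=20)

```text
time: 7.28
tcp_pos: [436.0, 215.7, 13.2]
ee_rot: [0.001, -0.01, 1.0, 0.0]
contact_force: [-0.6, -0.2, -0.7]
finger_gap: 69.1
```

Request:
jog_arm(increments="0 0 0 0 0 0 6.2; 0 0 0 0 0 0 5.5; 0 0 0 0 0 0 5.5; 0 0 0 0 0 0 5.5")

```text
time: 7.78
tcp_pos: [435.9, 215.9, 13.3]
ee_rot: [0.001, -0.011, 1.0, 0.0]
contact_force: [-1.0, -1.5, 9.3]
finger_gap: 57.4
```

```bash
python3 -c "
from h import *
togo(435,218.6,12,1.592)
d=grab('side');u,v=proj(d,[435,218,20]);u,v=int(u),int(v);print(u,v)
cv2.imwrite('pics/s1.png',cv2.resize(d['img'][v-50:v+25,u-50:u+50,::-1],(800,600),interpolation=cv2.INTER_CUBIC))"
```

```text
t 7.78 tcp [435.9 215.9  13.3] gap 57.4 F [-1.  -1.5  9.3] head 1.592 tilt [0.001 0.   ]
tool shift cm [0.08 0.27 0.13] turn z 0.0
202 190
```

View pics/s1.png

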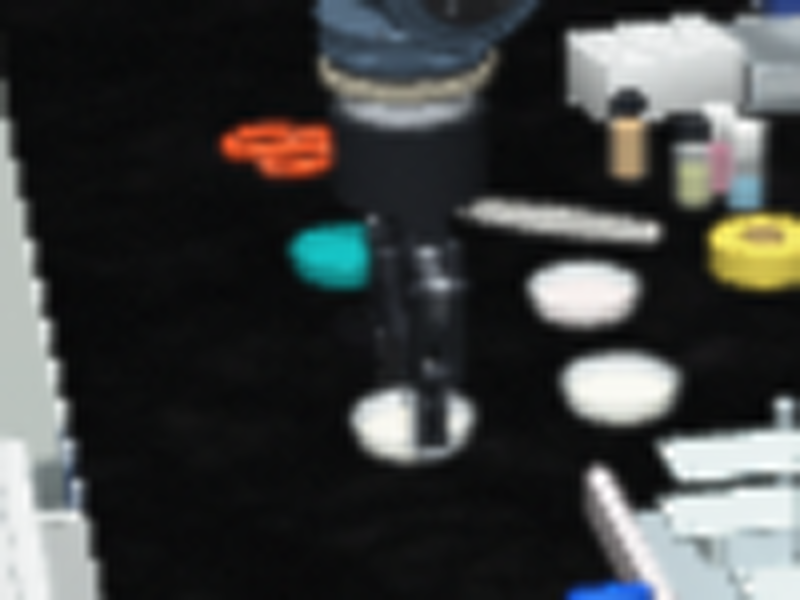

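Request:
jog_arm(increments="0 0 0 0 0 -2 5.5; 0 0 0 0 0 -4 5.5; 0 0 0 0 0 -4 5.5; 0 0 0 -1.4 -4.5 -1 5.5; 0 0 0 -1.4 -4.5 0 5.5; 0 0 0 -1.4 -4.6 0 5.5; 0 0 0 0 -4.6 0 5.5; 0 0 0 0 0 0 5.5")

```text
time: 8.82
tcp_pos: [481.4, 32.5, 122.7]
ee_rot: [0.0, -0.009, 1.0, -0.0]
contact_force: [0.7, 0.5, -0.5]
finger_gap: 57.5
```

```bash
python3 -c "
from h import *
togo(480,32.8,57,1.587)"
```

```text
t 8.82 tcp [481.4  32.5 122.7] gap 57.5 F [ 0.7  0.5 -0.5] head 1.589 tilt [ 0.001 -0.   ]
tool shift cm [0.14 0.04 6.57] turn z 0.002
```

Request:
jog_arm(increments="0 0 0 0.1 0 2.5 5.5; 0 0 0 0 0 2.5 5.5; 0 0 0 0 0 1.5 5.5; 0 0 0 0 0 0 5.5; 0 0 0 0 0 0 5.5")

```text
time: 9.45
tcp_pos: [480.7, 34.9, 58.0]
ee_rot: [0.0, -0.011, 1.0, -0.0]
contact_force: [0.6, 0.2, 0.7]
finger_gap: 58.0
```

```bash
python3 -c "
from h import *
togo(551,32.8,57,1.587)
d=grab('side');u,v=proj(d,[510,0,50]);u,v=int(u),int(v);print(u,v)
a=cv2.resize(d['img'][v-38:v+37,u-50:u+50,::-1],(800,600),interpolation=cv2.INTER_CUBIC)
cv2.imwrite('pics/s2.png',a)"
```

```text
t 9.45 tcp [480.7  34.9  58. ] gap 58.0 F [0.6 0.2 0.7] head 1.592 tilt [ 0.001 -0.   ]
tool shift cm [-7.02 -0.36  0.11] turn z 0.005
233 205
```

View pics/s2.png

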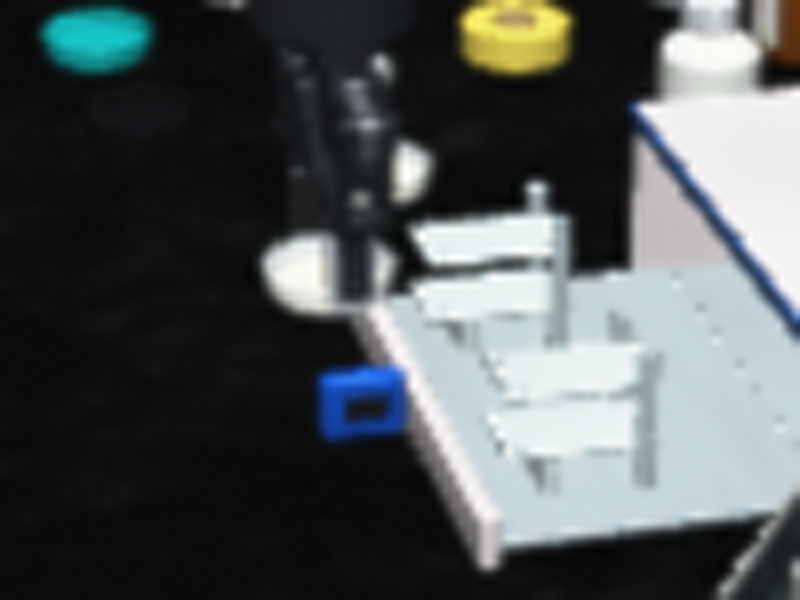

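```bash
python3 -c "
from h import *
d=grab('side')
b=lambda u,v:(round(u*8-183*8),round((v-167)*8))
for n,X in dict(lidL=(480-29,35,53),lidR=(480+29,35,53),bot=(480+7,9,44),bot_lo=(480+7,9,38),shelfL_near=(519.5,12.8,36),shelfL_up_near=(519.5,12.8,64),upbackR=(588,-119.6,64),upfrontR=(521,-119.6,64),lowfrontR=(521,-119.6,36)).items(): print(n,b(*proj(d,X)))
"
```

```text
lidL (259, 281)
lidR (386, 268)
bot (350, 316)
bot_lo (350, 328)
shelfL_near (420, 321)
shelfL_up_near (420, 265)
upbackR (655, 383)
upfrontR (499, 401)
lowfrontR (498, 460)
```

Request:
jog_arm(increments="0 0 0 -1 -0.2 0 5.5; 0 0 0 -1 -0.16 0 5.5; 0 0 0 -1 0 0 5.5; 0 0 0 -1 0 0 5.5; 0 0 0 -1 0 0 5.5; 0 0 0 -1 0 0 5.5; 0 0 0 -0.5 0 0 5.5; 0 0 0 -0.5 0 0 5.5")

```text
time: 10.55
tcp_pos: [550.5, 32.5, 57.3]
ee_rot: [-0.0, -0.011, 1.0, -0.0]
contact_force: [0.6, -0.0, 0.1]
finger_gap: 57.5
```

Request:
jog_arm(increments="0 0 0 0 0 0 5.5; 0 0 0 0 0 0 5.5")

```text
time: 10.8
tcp_pos: [550.1, 32.5, 57.3]
ee_rot: [-0.0, -0.011, 1.0, 0.0]
contact_force: [0.9, 0.1, -0.4]
finger_gap: 57.8
```

```bash
python3 -c "
from h import *
togo(551,32.8,49.5,1.587)"
```

```text
t 10.8 tcp [550.1  32.5  57.3] gap 57.8 F [ 0.9  0.1 -0.4] head 1.592 tilt [-0.  0.]
tool shift cm [-0.09  0.03  0.78] turn z 0.005
```

Entered without contact. Lower gently.

Request:
jog_arm(increments="0 0 0 0 0 0.3 5.5; 0 0 0 0 0 0.2 5.5; 0 0 0 0 0 0.2 5.5; 0 0 0 0 0 0 5.5")

```text
time: 11.3
tcp_pos: [550.2, 32.5, 50.1]
ee_rot: [-0.0, -0.011, 1.0, 0.0]
contact_force: [0.2, 0.4, -0.4]
finger_gap: 57.4
```

Request:
jog_arm(increments="0 0 0 0 0 0.1 5.5; 0 0 0 0 0 0.1 5.5; 0 0 0 0 0 0 5.5")

```text
time: 11.68
tcp_pos: [551.1, 32.5, 49.3]
ee_rot: [0.001, -0.011, 1.0, -0.0]
contact_force: [-1.6, 0.4, 10.0]
finger_gap: 57.4
```

Request:
jog_arm(increments="0 0 0 0 0 -0.05 6.8; 0 0 0 0 0 0 6.8; 0 0 0 0 0 0 6.8; 0 0 0 0 0 -2 6.8; 0 0 0 0 0 -4 6.8; 0 0 0 0 0 -5 6.8; 0 0 0 0 6 0 8.5; 0 0 0 0 6 0 8.5")

```text
time: 12.68
tcp_pos: [548.0, 153.6, 159.5]
ee_rot: [0.001, -0.01, 1.0, 0.0]
contact_force: [0.0, 0.5, 0.0]
finger_gap: 84.9
```

Request:
jog_arm(increments="0 0 0 0 6 0 8.5; 0 0 0 0 6 0 8.5; 0 0 0 1.5 5 0 8.5; 0 0 0 3 0 0 8.5; 0 0 0 3 0 0 8.5; 0 0 0 0 0 0 8.5")

```text
time: 13.42
tcp_pos: [467.7, 321.0, 158.8]
ee_rot: [-0.0, -0.011, 1.0, -0.0]
contact_force: [0.2, -0.1, -0.7]
finger_gap: 84.9
```

```bash
cat > look.py <<'E'
from h import *
import sys
tag=sys.argv[1]
d=grab('top'); im=d['img']; np.save('topl.npy',d,allow_pickle=True)
hsv=cv2.cvtColor(im,cv2.COLOR_RGB2HSV)
m=((hsv[...,2]>140)&(hsv[...,1]<90)).astype(np.uint8)
n,l,s,c=cv2.connectedComponentsWithStats(m[185:265,110:240])
for i in range(1,n):
    if s[i,4]>100: p=c[i]+[110,185]; print('dish',p.round(1),s[i,4],ray(d,*p,14))
e=grab('side'); 
a=cv2.resize(e['img'][160:250,185:305,::-1],(400,300),interpolation=cv2.INTER_CUBIC)
t=cv2.resize(im[160:250,225:345,::-1],(400,300),interpolation=cv2.INTER_CUBIC)
cv2.imwrite(f'pics/{tag}.png',cv2.resize(np.hstack([a,t]),(800,300)))
E
python3 look.py l1; python3 -c "
from h import *
togo(544.8,233.2,12,1.592)"
```

```text
dish [237.1 206.3] 173 [559.   76.8  14. ]
dish [152.3 205.4] 193 [556.2 353.1  14. ]
dish [188.8 209.6] 252 [544.9 233.4  14. ]
dish [119.1 219.2] 304 [508.8 457.9  14. ]
t 13.53 tcp [469.7 320.9 159. ] gap 84.5 F [0.1 0.3 0.1] head 1.592 tilt [0.001 0.   ]
tool shift cm [-7.31 -8.94 14.7 ] turn z 0.0
```

View pics/l1.png

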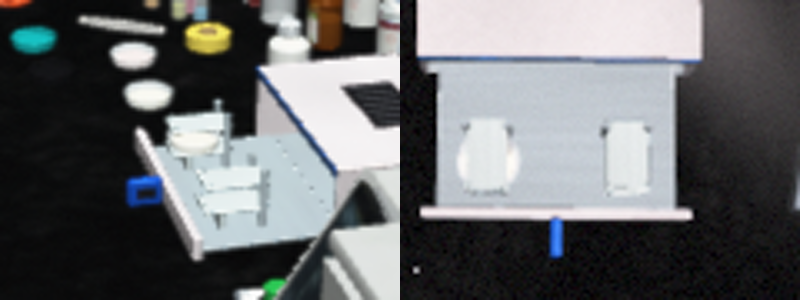

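Request:
jog_arm(increments="0 0 0 -2.4 -3 0 8.5; 0 0 0 -2.4 -3 1 8.5; 0 0 0 -2.5 -2.9 3 8.5; 0 0 0 0 0 4 8.5; 0 0 0 0 0 4 8.5; 0 0 0 0 0 1.7 8.5; 0 0 0 0 0 0.8 8.5; 0 0 0 0 0 0 8.5")

```text
time: 14.52
tcp_pos: [544.6, 233.6, 14.4]
ee_rot: [0.0, -0.011, 1.0, 0.0]
contact_force: [0.1, -0.5, 0.1]
finger_gap: 85.0
```

```bash
python3 -c "
from h import *
togo(544.9,233.4,12.5,1.592)"
```

```text
t 14.53 tcp [544.6 233.6  14.4] gap 85.0 F [ 0.1 -0.5  0.1] head 1.592 tilt [0.001 0.   ]
tool shift cm [-0.03 -0.02  0.19] turn z 0.0
```

Request:
jog_arm(increments="0 0 0 0 0 0.15 6.2; 0 0 0 0 0 0 6.2; 0 0 0 0 0 0 5.5; 0 0 0 0 0 0 5.5; 0 0 0 0 0 0 5.5; 0 0 0 0 0 0 5.5")

```text
time: 15.28
tcp_pos: [544.4, 233.5, 13.3]
ee_rot: [0.0, -0.011, 1.0, 0.0]
contact_force: [-2.1, -2.2, 6.4]
finger_gap: 57.1
```

Request:
jog_arm(increments="0 0 0 0 0 -3 5.5; 0 0 0 0 0 -4 5.5; 0 0 0 0 0 -4 5.5; 0 0 0 0 -5 -1 5.5; 0 0 0 0 -5 0 5.5; 0 0 0 0 -5 0 5.5; 0 0 0 0 -5 0 5.5; 0 0 0 0 0 0 5.5")

```text
time: 16.27
tcp_pos: [548.4, 30.8, 132.7]
ee_rot: [0.0, -0.009, 1.0, -0.0]
contact_force: [0.1, -0.2, -0.6]
finger_gap: 57.0
```

```bash
python3 -c "
from h import *
togo(550,32.5,84,1.592)
d=np.load('topl.npy',allow_pickle=True).item()
# lid outline check of lower-left dish
big=cv2.resize(d['img'],None,fx=8,fy=8,interpolation=cv2.INTER_CUBIC).astype(int)
"
```

```text
t 16.27 tcp [548.4  30.8 132.7] gap 57.0 F [ 0.1 -0.2 -0.6] head 1.588 tilt [ 0.001 -0.   ]
tool shift cm [-0.16  0.17  4.87] turn z -0.004
```

Request:
jog_arm(increments="0 0 0 -0.15 0.15 1.5 5.5; 0 0 0 0 0 1.5 5.5; 0 0 0 0 0 1.5 5.5; 0 0 0 0 0 0 5.5; 0 0 0 0 0 0 5.5")

```text
time: 16.9
tcp_pos: [549.9, 35.2, 87.4]
ee_rot: [0.0, -0.011, 1.0, -0.0]
contact_force: [0.5, -0.7, -0.3]
finger_gap: 56.8
```

```bash
python3 -c "
from h import *
togo(550,32.5,77.5,1.592)"
```

```text
t 16.9 tcp [549.9  35.2  87.4] gap 56.8 F [ 0.5 -0.7 -0.3] head 1.592 tilt [ 0. -0.]
tool shift cm [-0.   -0.27  0.99] turn z 0.0
```

Request:
jog_arm(increments="0 0 0 0 -0.27 0 5.5; 0 0 0 0 0 0.4 5.5; 0 0 0 0 0 0.3 5.5; 0 0 0 0 0 0.2 5.5; 0 0 0 0 0 0 5.5; 0 0 0 0 0 0.1 5.5; 0 0 0 0 0 0 5.5")

```text
time: 17.77
tcp_pos: [549.9, 32.3, 77.4]
ee_rot: [0.0, -0.011, 1.0, 0.0]
contact_force: [1.3, -0.3, 0.4]
finger_gap: 57.1
```

Request:
jog_arm(increments="0 0 0 0 0 0.1 5.5; 0 0 0 0 0 0 5.5")

```text
time: 18.02
tcp_pos: [550.4, 32.3, 77.3]
ee_rot: [0.001, -0.011, 1.0, 0.0]
contact_force: [-0.9, 0.8, 9.7]
finger_gap: 57.0
```

Request:
jog_arm(increments="0 0 0 0 0 -0.05 6.8; 0 0 0 0 0 0 6.8; 0 0 0 0 0 0 6.8; 0 0 0 0 0 -3 6.8; 0 0 0 0 0 -4 6.8; 0 0 0 2 5 -2 8.5; 0 0 0 3 5 0 8.5; 0 0 0 3 5 0 8.5")

```text
time: 19.02
tcp_pos: [465.7, 181.8, 167.0]
ee_rot: [0.0, -0.01, 1.0, 0.0]
contact_force: [1.6, 0.8, -0.5]
finger_gap: 85.3
```

```bash
python3 look.py l2; python3 -c "
from h import *
togo(553,358,12,1.592)"
```

```text
dish [237.1 206.3] 173 [559.   76.8  14. ]
dish [150.1 204.2] 183 [559.7 360.7  14. ]
dish [175.6 223.9] 566 [497.4 274.   14. ]
dish [205.6 255.2] 105 [400.  172.5  14. ]
t 19.12 tcp [463.9 183.8 166.8] gap 84.9 F [ 0.7 -0.6  0.1] head 1.596 tilt [-0.001  0.   ]
tool shift cm [-9.36 17.18 15.47] turn z 0.004
```

View pics/l2.png

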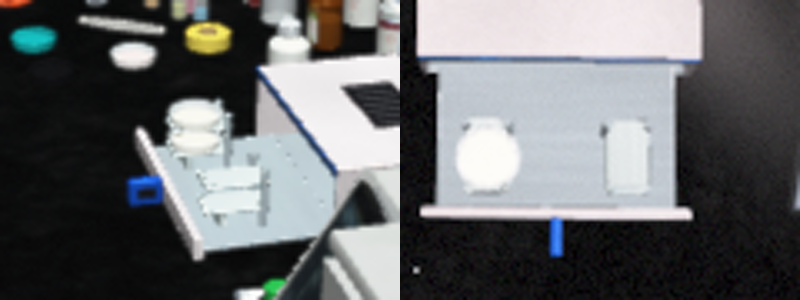

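Request:
jog_arm(increments="0 0 0 -2.3 4.3 0 8.5; 0 0 0 -2.3 4.3 2 8.5; 0 0 0 -2.3 4.3 2 8.5; 0 0 0 -2.4 4.3 2 8.5; 0 0 0 0 0 3 8.5; 0 0 0 0 0 3 8.5; 0 0 0 0 0 0 8.5; 0 0 0 0 0 0 8.5")

```text
time: 20.12
tcp_pos: [556.8, 354.5, 48.0]
ee_rot: [0.001, -0.01, 1.0, 0.0]
contact_force: [0.1, 0.6, 0.8]
finger_gap: 85.1
```

```bash
python3 -c "
from h import *
togo(552.8,358.6,12.3,1.592)
d=grab('side'); v=cv2.cvtColor(d['img'],cv2.COLOR_RGB2HSV)
m=((v[...,2]>150)&(v[...,1]<60)).astype(np.uint8); n,l,s,c=cv2.connectedComponentsWithStats(m[165:190,210:240])
for i in range(1,n):
  if s[i,4]>15: print(s[i],c[i]+[210,165],ray(d,*(c[i]+[210,165]),11))"
```

```text
t 20.12 tcp [556.8 354.5  48. ] gap 85.1 F [0.1 0.6 0.8] head 1.592 tilt [0.001 0.001]
tool shift cm [0.39 0.42 3.57] turn z -0.0
[ 0  0 17  4 40] [218.275 166.6  ] [551.7 478.   11. ]
[ 8  8 13  7 76] [224.35526316 175.97368421] [555.  363.4  11. ]
```

Request:
jog_arm(increments="0 0 0 0.39 0.42 0 8.5; 0 0 0 0 0 2 8.5; 0 0 0 0 0 1.6 8.5; 0 0 0 0 0 0 8.5; 0 0 0 0 0 0 6.2; 0 0 0 0 0 0 6.2; 0 0 0 0 0 0 5.5; 0 0 0 0 0 0 5.5")

```text
time: 21.18
tcp_pos: [552.4, 358.7, 11.6]
ee_rot: [0.0, -0.011, 1.0, 0.0]
contact_force: [-0.8, -1.9, 5.3]
finger_gap: 57.1
```

Request:
jog_arm(increments="0 0 0 0 0 0 5.5; 0 0 0 0 0 0 5.5")

```text
time: 21.42
tcp_pos: [552.4, 358.7, 11.6]
ee_rot: [0.0, -0.011, 1.0, 0.0]
contact_force: [-1.7, -2.2, 6.5]
finger_gap: 57.0
```

Request:
jog_arm(increments="0 0 0 0 0 -3 5.5; 0 0 0 0 0 -5 5.5; 0 0 0 0 0 -5 5.5; 0 0 0 0 -4 -1 5.5; 0 0 0 0.2 -5 0 5.5; 0 0 0 0.2 -5 0 5.5; 0 0 0 0.2 -5 0 5.5; 0 0 0 0.2 -5 0 5.5")

```text
time: 22.42
tcp_pos: [549.0, 117.0, 151.0]
ee_rot: [0.0, -0.011, 1.0, 0.0]
contact_force: [-0.1, 0.1, -0.9]
finger_gap: 56.9
```

Request:
jog_arm(increments="0 0 0 0.2 -5 0 5.5; 0 0 0 0.1 -5 0 5.5; 0 0 0 0 -5 0 5.5; 0 0 0 0 -4 0 5.5; 0 0 0 0 -2.5 0 5.5; 0 0 0 0 0 0 5.5; 0 0 0 0 0 0 5.5")

```text
time: 23.3
tcp_pos: [550.6, -95.9, 150.8]
ee_rot: [-0.0, -0.011, 1.0, 0.0]
contact_force: [0.5, -0.7, -0.2]
finger_gap: 56.9
```

```bash
python3 -c "
from h import *
togo(551,-99.6,75.6,1.592)"
```

```text
t 23.3 tcp [550.6 -95.9 150.8] gap 56.9 F [ 0.5 -0.7 -0.2] head 1.592 tilt [-0.  0.]
tool shift cm [-0.04 -0.37  7.52] turn z 0.0
```

Request:
jog_arm(increments="0 0 0 -0.04 -0.37 2 5.5; 0 0 0 0 0 2.5 5.5; 0 0 0 0 0 1.5 5.5; 0 0 0 0 0 0.7 5.5; 0 0 0 0 0 0.4 5.5; 0 0 0 0 0 0.2 5.5; 0 0 0 0 0 0 5.5; 0 0 0 0 0 0 5.5")

```text
time: 24.3
tcp_pos: [551.4, -100.2, 78.2]
ee_rot: [0.0, -0.011, 1.0, -0.0]
contact_force: [1.5, 0.6, -0.3]
finger_gap: 57.1
```

Request:
jog_arm(increments="0 0 0 0 0 0.2 5.5; 0 0 0 0 0 0.1 5.5; 0 0 0 0 0 0 5.5")

```text
time: 24.68
tcp_pos: [551.5, -100.3, 75.6]
ee_rot: [0.0, -0.011, 1.0, -0.0]
contact_force: [-1.4, 0.7, 8.4]
finger_gap: 57.3
```

Seated at the expected height. Release and look.

Request:
jog_arm(increments="0 0 0 0 0 -0.05 6.8; 0 0 0 0 0 0 6.8; 0 0 0 0 0 0 6.8; 0 0 0 0 0 -3 6.8; 0 0 0 0 0 -4 6.8; 0 0 0 3 0 -4 4; 0 0 0 5 -3 0 3; 0 0 0 5 -3 0 3")

```text
time: 25.68
tcp_pos: [421.2, -163.4, 185.7]
ee_rot: [0.0, -0.011, 1.0, -0.0]
contact_force: [1.1, -0.8, -0.5]
finger_gap: 29.6
```

Request:
jog_arm(increments="0 0 0 2 -5 0 3; 0 0 0 0 -5 0 3; 0 0 0 0 0 0 3")

```text
time: 26.05
tcp_pos: [404.3, -265.9, 185.3]
ee_rot: [0.0, -0.009, 1.0, -0.0]
contact_force: [-0.3, 0.1, -0.8]
finger_gap: 29.6
```

```bash
python3 look.py l3; python3 -c "
from h import *
togo(440,-34,70,1.592)
d=np.load('topl.npy',allow_pickle=True).item()
v=cv2.cvtColor(d['img'],cv2.COLOR_RGB2HSV)
m=((v[...,2]>235)).astype(np.uint8); n,l,s,c=cv2.connectedComponentsWithStats(m)
for i in range(1,n):
  if s[i,4]>40 and 190<c[i][1]<222 and 235<c[i][0]<310: print(s[i],c[i],ray(d,*c[i],78))
m=((v[...,2]>140)&(v[...,1]<70)).astype(np.uint8); n,l,s,c=cv2.connectedComponentsWithStats(m)
for i in range(1,n):
  if 100<s[i,4]<600 and 110<c[i][0]<240: print('b',s[i],ray(d,*c[i],14))
"
```

```text
dish [237.1 206.3] 173 [559.   76.8  14. ]
t 26.15 tcp [ 404.3 -263.3  185.1] gap 30.1 F [-1.1 -0.1 -0. ] head 1.591 tilt [-0.001  0.001]
tool shift cm [-4.04 22.84 11.52] turn z -0.001
[242 196  19  20 281] [250.72597865 206.2633452 ] [552.   31.1  78. ]
[285 197  18  20 259] [293.37065637 206.91119691] [ 552.8 -100.4   78. ]
b [124  93  16  16 191] [914.3 448.9  14. ]
b [163  93  19  17 166] [910.  306.7  14. ]
b [120 133  13  12 117] [779.4 454.5  14. ]
b [181 145  16  16 203] [735.1 244.4  14. ]
b [195 359  38  25 347] [ 43.  142.3  14. ]
```

View pics/l3.png

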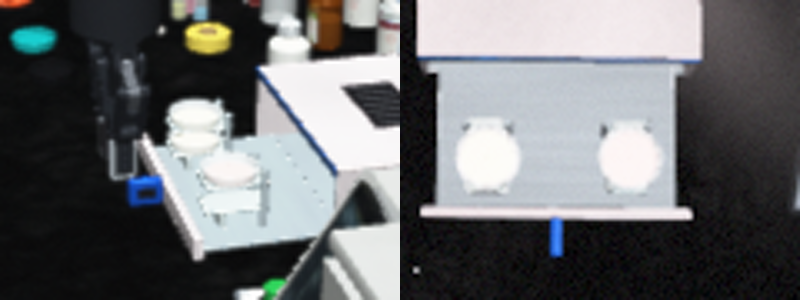

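Request:
jog_arm(increments="0 0 0 -0.5 4.5 0 0; 0 0 0 -0.5 4.5 0 0; 0 0 0 -0.5 4.5 0 0; 0 0 0 -0.5 4.5 0 0; 0 0 0 -0.5 4.6 3 0; 0 0 0 0 0 4 0; 0 0 0 0 0 4 0; 0 0 0 0 0 3.9 0")

```text
time: 27.15
tcp_pos: [424.4, -35.6, 35.3]
ee_rot: [0.0, -0.012, 1.0, 0.0]
contact_force: [0.8, 0.1, 0.7]
finger_gap: 0.3
```

```bash
python3 -c "
from h import *
togo(440,-35.5,36,1.592)"
```

```text
t 27.15 tcp [424.4 -35.6  35.3] gap 0.3 F [0.8 0.1 0.7] head 1.594 tilt [0. 0.]
tool shift cm [-1.56 -0.02 -0.07] turn z 0.002
```

Request:
jog_arm(increments="0 0 0 -1 0 0 0; 0 0 0 -0.8 0 0 0; 0 0 0 -0.4 0 0 0; 0 0 0 -0.4 0 0 0; 0 0 0 -0.5 0 0 0; 0 0 0 -0.6 0 0 0; 0 0 0 -0.7 0 0 0; 0 0 0 -0.8 0 0 0")

```text
time: 28.15
tcp_pos: [477.2, -35.8, 36.3]
ee_rot: [-0.0, -0.011, 1.0, -0.0]
contact_force: [-2.0, -2.3, 2.3]
finger_gap: 0.2
```

Request:
jog_arm(increments="0 0 0 -0.8 0 0 0; 0 0 0 -0.8 0 0 0; 0 0 0 -0.8 0 0 0; 0 0 0 -0.8 0 0 0; 0 0 0 -0.8 0 0 0; 0 0 0 -0.8 0 0 0; 0 0 0 -0.8 0 0 0; 0 0 0 -0.8 0 0 0")

```text
time: 29.15
tcp_pos: [541.3, -34.4, 36.3]
ee_rot: [-0.0, -0.011, 1.0, -0.0]
contact_force: [-2.8, -1.7, -0.0]
finger_gap: 0.2
```

Request:
jog_arm(increments="0 0 0 -0.8 0 0 0; 0 0 0 -0.7 0 0 0; 0 0 0 -0.6 0 0 0; 0 0 0 -0.4 0 0 0; 0 0 0 -0.3 0 0 0; 0 0 0 -0.3 0 0 0; 0 0 0 -0.3 0 0 0; 0 0 0 -0.3 0 0 0")

```text
time: 30.15
tcp_pos: [577.9, -33.7, 36.3]
ee_rot: [0.0, -0.011, 1.0, 0.0]
contact_force: [-2.4, -0.8, 0.1]
finger_gap: 0.2
```

Request:
jog_arm(increments="0 0 0 -0.3 0 0 0; 0 0 0 -0.3 0 0 0; 0 0 0 -0.3 0 0 0; 0 0 0 0 0 0 0")

```text
time: 30.65
tcp_pos: [583.4, -33.3, 35.9]
ee_rot: [-0.004, -0.011, 1.0, 0.0]
contact_force: [-20.9, -3.0, 14.1]
finger_gap: 0.0
```

Request:
jog_arm(increments="0 0 0 1 0 0 0; 0 0 0 3 0 0 0; 0 0 0 3 -2 -4 0; 0 0 0 3 -5 -4 0; 0 0 0 2 -5 -4 0; 0 0 0 0 -5 -2 0; 0 0 0 0 0 0 0")

```text
time: 31.52
tcp_pos: [476.1, -199.7, 171.0]
ee_rot: [0.003, -0.009, 1.0, -0.001]
contact_force: [-0.7, 0.6, -0.1]
finger_gap: 0.1
```

```bash
python3 look.py l4; python3 -c "
from h import *
togo(541.7,-298,120,1.592)
d=np.load('topl.npy',allow_pickle=True).item(); im=d['img']
v=cv2.cvtColor(im,cv2.COLOR_RGB2HSV)
m=((v[...,0]>98)&(v[...,0]<125)&(v[...,1]>170)&(v[...,2]>120)).astype(np.uint8); n,l,s,c=cv2.connectedComponentsWithStats(m[170:225,230:320])
for i in range(1,n):
  if s[i,4]>8: print(s[i],c[i],ray(d,*(c[i]+[230,170]),38))
m=((v[...,0]>50)&(v[...,0]<75)&(v[...,1]>120)&(v[...,2]>80)).astype(np.uint8); n,l,s,c=cv2.connectedComponentsWithStats(m)
for i in range(1,n):
  if s[i,4]>15: print('g',c[i],s[i],ray(d,*c[i],58))
"
```

```text
t 31.62 tcp [ 475.1 -196.6  168.9] gap 0.1 F [0.4 0.8 0.2] head 1.591 tilt [ 0.001 -0.   ]
tool shift cm [ -6.45 -10.27   4.9 ] turn z -0.001
[40 14  4 11 42] [41.5        19.23809524] [613.6 -33.2  38. ]
g [388.27777778 217.38888889] [386 215   5   7  18] [ 528.9 -397.7   58. ]
```

View pics/l4.png

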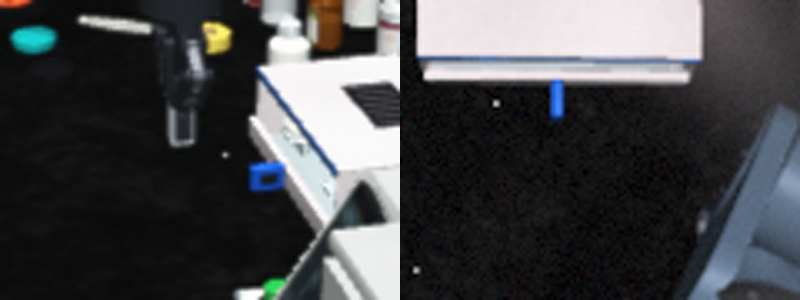

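Request:
jog_arm(increments="0 0 0 -2.2 -3.4 2 0; 0 0 0 -2.2 -3.4 2 0; 0 0 0 -2.1 -3.4 2 0; 0 0 0 0 0 2 0; 0 0 0 0 0 0 0; 0 0 0 0 0 0 0")

```text
time: 32.38
tcp_pos: [542.2, -296.1, 89.4]
ee_rot: [0.0, -0.011, 1.0, 0.0]
contact_force: [-0.8, 0.4, 0.1]
finger_gap: 0.1
```

```bash
python3 -c "
from h import *
togo(541.7,-298,74,1.592)"
```

```text
t 32.38 tcp [ 542.2 -296.1   89.4] gap 0.1 F [-0.8  0.4  0.1] head 1.593 tilt [0. 0.]
tool shift cm [ 0.06 -0.19  1.54] turn z 0.001
```

Request:
jog_arm(increments="0 0 0 0 -0.1 0.5 0; 0 0 0 0 0 0.5 0; 0 0 0 0 0 0.5 0; 0 0 0 0 0 0.3 0; 0 0 0 0 0 0 0; 0 0 0 0 0 0 0")

```text
time: 33.12
tcp_pos: [542.2, -298.3, 71.0]
ee_rot: [0.0, -0.011, 1.0, -0.0]
contact_force: [0.1, 0.2, -0.1]
finger_gap: 0.1
```

Request:
jog_arm(increments="0 0 0 0 0 0.2 0; 0 0 0 0 0 0 0; 0 0 0 0 0 0 0")

```text
time: 33.5
tcp_pos: [542.3, -298.3, 69.1]
ee_rot: [0.0, -0.011, 1.0, -0.0]
contact_force: [-0.4, -0.5, 1.3]
finger_gap: -0.1
```

Request:
jog_arm(increments="0 0 0 0 0 0.2 0; 0 0 0 0 0 0 0; 0 0 0 0 0 0 0")

```text
time: 33.88
tcp_pos: [542.3, -298.3, 67.1]
ee_rot: [0.0, -0.011, 1.0, -0.0]
contact_force: [-0.6, -0.6, 4.4]
finger_gap: -0.0
```

Request:
jog_arm(increments="0 0 0 0 0 0.1 0; 0 0 0 0 0 0 0; 0 0 0 0 0 0 0")

```text
time: 34.25
tcp_pos: [542.3, -298.3, 66.0]
ee_rot: [0.0, -0.011, 1.0, -0.0]
contact_force: [0.4, -1.1, 3.5]
finger_gap: -0.4
```

Request:
jog_arm(increments="0 0 0 0 0 0.1 0; 0 0 0 0 0 0 0; 0 0 0 0 0 0 0")

```text
time: 34.62
tcp_pos: [541.9, -298.1, 64.7]
ee_rot: [-0.0, -0.011, 1.0, 0.0]
contact_force: [0.6, 0.3, 0.8]
finger_gap: 0.2
```

Request:
jog_arm(increments="0 0 0 0 0 0.1 0; 0 0 0 0 0 0 0; 0 0 0 0 0 0 0")

```text
time: 35.0
tcp_pos: [542.1, -298.1, 63.8]
ee_rot: [-0.0, -0.011, 1.0, 0.0]
contact_force: [-0.3, -0.3, -0.2]
finger_gap: -0.1
```

Request:
jog_arm(increments="0 0 0 0 0 0.1 0; 0 0 0 0 0 0 0; 0 0 0 0 0 0 0")

```text
time: 35.38
tcp_pos: [542.2, -298.2, 62.9]
ee_rot: [-0.0, -0.011, 1.0, -0.0]
contact_force: [-0.0, 0.8, -0.0]
finger_gap: -0.1
```

Request:
jog_arm(increments="0 0 0 0 0 0.08 0; 0 0 0 0 0 0 0; 0 0 0 0 0 0 0")

```text
time: 35.75
tcp_pos: [542.2, -298.2, 62.1]
ee_rot: [-0.0, -0.011, 1.0, -0.0]
contact_force: [1.2, 0.2, -1.1]
finger_gap: 0.1
```

Key snapped away from the finger: force peaked at 4.4 N, then fell to 0 all the way to 7 mm. Retreat and take a last look.

Request:
jog_arm(increments="0 0 0 0 0 -1 0; 0 0 0 0 0 -4 0; 0 0 0 0 0 -5 0; 0 0 0 5 3 -5 0; 0 0 0 5 4 -4 0; 0 0 0 5 5 0 0; 0 0 0 2 5 0 0; 0 0 0 0 0 0 0")

```text
time: 36.75
tcp_pos: [391.4, -147.6, 236.9]
ee_rot: [0.0, -0.012, 1.0, -0.0]
contact_force: [0.7, -0.6, -0.1]
finger_gap: 0.3
```

Run:
```python
from h import *
togo(400,-200,200)
d=grab('top');e=grab('side');im=d['img']
v=cv2.cvtColor(im,cv2.COLOR_RGB2HSV)
for nm,m in(('g',(v[...,0]>50)&(v[...,0]<75)&(v[...,1]>120)&(v[...,2]>80)),('b',(v[...,0]>98)&(v[...,0]<125)&(v[...,1]>170)&(v[...,2]>120))):
    n,l,s,c=cv2.connectedComponentsWithStats(m.astype(np.uint8))
    for i in range(1,n):
        if s[i,4]>15: print(nm,c[i].round(1),s[i],ray(d,*c[i],58 if nm=='g' else 38))
R=lambda a:cv2.resize(a[...,::-1],(400,300),interpolation=cv2.INTER_CUBIC)
cv2.imwrite('pics/fin.png',np.vstack([np.hstack([R(im[110:200,220:340]),R(im[180:270,310:430])]),np.hstack([R(e['img'][140:230,215:335]),R(im[100:280,90:330])])]))
```

```text
t 36.75 tcp [ 391.4 -147.6  236.9] gap 0.3 F [ 0.7 -0.6 -0.1] head 1.594 tilt [ 0.001 -0.   ]
tool shift cm [-0.73 -5.26  3.69] turn z None
g [355.8 212.9] [353 210   7   7  42] [ 540.6 -297.1   58. ]
g [371.8 215.5] [369 213   7   6  36] [ 533.7 -346.8   58. ]
g [386.7 218.4] [383 215   8   8  46] [ 525.7 -392.6   58. ]
b [169.4  96.2] [165  92  10   9  62] [922.2 313.5  38. ]
b [271.5 189.2] [270 184   4  11  42] [613.6 -33.2  38. ]
```

View pics/fin.png

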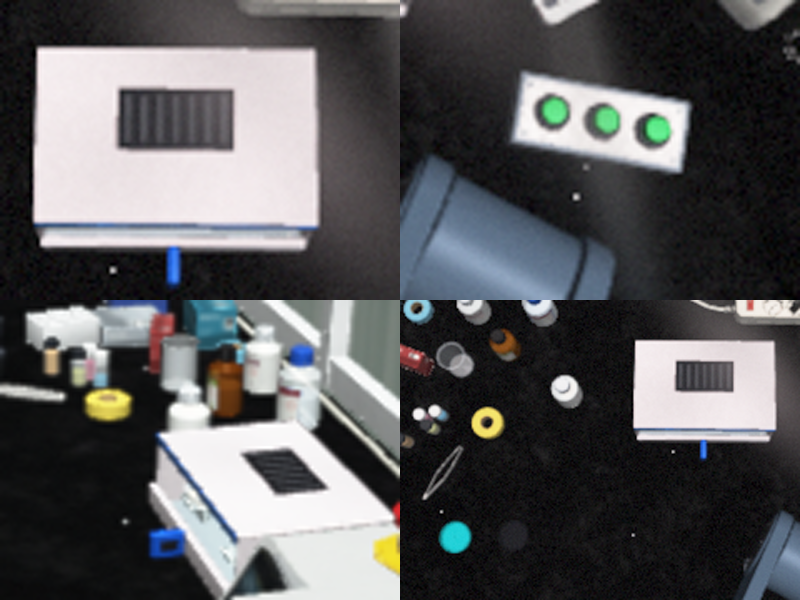

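```bash
python3 -c "
from h import *
workorder.job_done()"
```

```text
the job is handed in; nothing more can be done
```

The job is handed in, after about 37 s of robot time: three dishes were on the bench, all are in rack slots, the drawer is shut and the dryer key has snapped in.

- **Drawer out:** I pulled it until the pull force rose to 27 N, which I took as its stop.
- **Dishes:** One went on the lower left shelf, one on the upper left and one on the upper right.
    - Each touched down at its shelf height.
    - From above, the two upper dishes measured within 2 mm of the rack points. I did not measure the lower one separately, but its grip position and the pictures look right.
    - The last picture shows no white dish left on the bench, and the black and turquoise look-alikes were left alone.
- **Drawer shut:** I pushed the fin until it met a stop at 21 N. The fin moved 134 mm in the images, against the 135 mm expected.
- **Key:** The first key I pressed, the left one, was the sound one. The force rose to 4.4 N at about 2 mm, then fell to zero by about 5 mm and stayed there down to 7 mm. I did not need to touch the other two.
- **Last checks:** The final picture agrees with the left cap sitting lower, but the shift is only about 0.4 pixel, so that is weak evidence. The bottle, tape and timer were not touched, and the arm ended clear of everything.
- **Disagreement:** While I was pulling the drawer, the arm moved about 121 mm but the images showed the fin moving only 113 mm. I put this down to the fin slipping in the grip at the stop. The 134 mm measured on closing fits the drawer having been fully out.

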